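# Refit the cover of an upturned robot vacuum cleaner over its hidden pin

### The arm

A 6-joint arm with a two-finger parallel gripper is mounted at the origin on the work surface. World frame = base frame: x ahead of the robot, y to its left, z up, the work surface at z = 0. Lengths are in m, angles in rad, forces in N, time in s.
With the tool pointing down it reaches from about 0.375 to 0.9 m from the base axis. Payload 3.1 kg.
Tool frame: the origin (TCP) lies between the finger pads; the fingertips stand 11 mm ahead of it and the grasp point (between the pads) lies 8 mm behind it; z points along the fingers, y is the line along which they close (so a half turn about z gives the same grasp; the last joint's range is limited). The gripper opens to 87 mm and grips with 3 to 60 N. Pads are 19 mm wide; open, the fingers measure 117 mm over their backs; the gripper's body (75 mm by 190 mm) begins 51 mm behind the grasp point.
Start: joints at [-1.387, 0.527, 1.433, -0, 1.181, -0.178], TCP at [0.221, -0.585, 0.203] pointing down, gripper open.
Joint ranges: [-3.08, 3.08], [-0.75, 2.2], [0.22, 2.44], [-1.43, 4.57], [0, 2.65], [-2.85, 2.85]. Speed limits (rad/s): [2.79, 2.79, 3.14, 3.14, 3.14, 3.14].

### API

Orientations are given as a unit quaternion [x, y, z, w].
In Python, from rig import get_obs, camera, hand_in gives the robot as it stands.
- The arm moves only by the shell command python3 -m pendant 'ROWS' [FORCE]. ROWS is JSON, a list that holds one entry, the list of rows, each a list of 7 numbers: the shift along the tool's x, y, z in m, then the turn, a rotation vector about the tool's x, y, z in degrees, then the opening, from 0 (shut) to 1 (fully open). In form: [[[x, y, z, ax, ay, az, fingers], ...]]. A call has exactly 5 rows; each row shifts and turns the commanded pose from where the row before left it, along the tool's axes as they then stand; what a row does not reach is not made up. A row lasts 1/8 s, in which the tool goes at most 62.5 mm and 10.7 degrees, less where a joint would pass 70% of its speed; a pose out of reach is approached as far as the arm can. A call with a gripper value outside its range is refused whole. The fingers move at their own pace and stop on an object; FORCE is the grip in N (left out, the last holds). Time passes only in rows, so rows that do not move let the fingers close, or fill a call up. It gives the time, the measured TCP pose, the force, the opening and the grip force at its end, in the units of the state.
- get_obs(): the state, without advancing time (a new reading comes with each control period).
- camera(name): name is "scene" or "top"; returns a dict with "img" (384x512x3 uint8, red, green, blue), "intrinsics" (3x3 intrinsics, pixels), "R" (3x3) and "t" (3): a world point X has camera coordinates R X + t. Camera axes: x right, y down, z forward; pixel columns grow to the right and rows downward; lengths in m; the calibration is good to about 2 mm. A picture is of the moment at which its call begins. There is no depth.
- hand_in(): hands the job in; it is judged then, once.
The state is a dict: "time": time; "q": joint angles; "joint_velocities": joint speeds; "joint_torque": joint torques, N m; "position": TCP position; "tool_rot": TCP orientation; "ft_force": force on the tool from outside, world axes, zero at the start; "moment": the same for the moment, N m; "grip_width": finger opening in m; "grip_force": force on a finger pad.
Only numpy, scipy, OpenCV 4.12 (cv2) and the standard library are available. Lean on these libraries where they do the work, as an engineer would, in place of code of your own. Each camera call takes 0.05 s, during which the arm holds its last target. There are 200 camera calls.

### The job

Pick up the loose white cover by its orange rib, slide its tongue under the metal hood on the upturned robot vacuum cleaner until the hole in the tongue drops onto the locating pin hidden beneath the hood, then press the cover down against its spring pad until it lies flat and fully home, in line with the cleaner. Do not ram or force it, and leave the spare wheel, the brush and the screwdriver where they lie. The spring would lift it again, so finish while still holding the cover pressed fully home: do not let go.

Things in the scene. Friction and masses are not known exactly. Their poses are not given: they have to be found in the camera images.
- cover: Loose white plastic cover, about 0.12 kg, flat on the bench, rib up. Main plate 110 (x) x 64 (y) x 6 mm; at +x a tongue 32 mm wide, 6 mm thick continues it from x = 55 to 91 mm. Origin: centre of the main plate's underside; z up, x towards the tongue.
- cover_rib (a point): Middle of the orange grip rib on the cover, 18 mm above the cover's origin. The rib is 60 (x) x 12 (y) mm and stands from z = 6 to 30 mm above the cover's underside: pinch it across y. Axes as the cover's.
- cover_hole (a point): Centre, on the underside, of the 13 mm through hole in the cover's tongue, 73 mm along the cover's x from its origin. Axes as the cover's.
- cleaner: Black robot vacuum, upside down, fixed: a disc of 340 mm diameter, its flat upper face (deck) 85 mm above the bench. Origin: disc centre at bench level; x towards the metal hood, z up. Two wheels rise 16 mm above the deck at x = -40 to 20, |y| = 104 to 132 mm. With the cover home its underside lies on the deck, axes parallel to the cleaner's, origin at x = -8, y = 0 mm.
- hood_mouth (a point): Middle of the open mouth (-x end) of the aluminium hood, at deck level, 53 mm along the cleaner's x from its centre; axes as the cleaner's. The hood is closed at the sides, top and far end: inside 46 mm wide (y) and 35 mm deep (x), roof underside 23 mm and roof top 27 mm above the deck. The tongue goes in along +x.
- pin_foot (a point): Foot, at deck level, of the fixed locating pin, out of sight under the hood, 65 mm along the cleaner's x from its centre (12 mm inside the mouth); axes as the cleaner's. Pin 9 mm in diameter, 10 mm tall, top 4 mm tapering to 5 mm: the cover goes in with its underside 10 to 17 mm above the deck, then drops over the pin.
- spring_pad (a joint): Travel (m) of the copper spring pad, 36 x 36 mm, under the middle of the cover's place (x = -8, y = 0 mm from the cleaner's centre). 0 = up, its top 5 mm above the deck; positive = pressed down. It starts to give at about 3 N and is level with the deck at 0.005 (about 8 N, stop at 0.006); it springs up when let go.
- spare_wheel: Bystander: loose black rubber wheel lying flat, 68 mm diameter, 26 mm high with a hub up to 38 mm. Origin: centre of its underside.
- brush: Bystander: loose cleaning brush, about 0.2 m long, lying along its x to the right, near the robot. Origin on its underside.
- screwdriver: Bystander: loose screwdriver, about 0.2 m long, lying along its x on the left side of the mat. Origin on its underside.

How it is judged:
By the outcome, as a careful person would: the job done as asked, in the order asked, and still so for the second after the job is handed in, while the arm keeps its last pose, push and grip.
It also fails if it takes over 35 s, if anything falls off the work surface, if the arm or the gripper's body presses on something with over 40 N, if the wrist force passes 120 N, or if a joint passes its speed limit or range.

## Working session

There is one attempt and no reset: what is moved stays moved. The work goes in short steps, Python scripts to look and compute and a shell command to move; the robot and the scene stay as the last step left them, time stands still between calls to the robot, and variables do not carry over. Pictures are saved under pics/ and viewed, at most 10 in all, crops included, and the job is handed in when it is done.

```bash
mkdir -p pics
python3 - <<'E'
from rig import get_obs,camera
import cv2,numpy as np
o=get_obs();print({k:np.round(v,3) for k,v in o.items()})
for n in("scene","top"):
    c=camera(n);cv2.imwrite(f"pics/{n}0.png",c["img"][:,:,::-1]);np.savez(f"pics/{n}0.npz",**c)
    print(n,c["intrinsics"].round(1).tolist(),(-c["R"].T@c["t"]).round(3),c["R"].round(3).tolist())
E
```

```text
{'time': np.float64(0.0), 'q': array([-1.388,  0.528,  1.434, -0.   ,  1.181, -0.178]), 'joint_velocities': array([ 0.002,  0.   , -0.001,  0.001, -0.001,  0.002]), 'joint_torque': array([ -0.   , -44.005, -17.659,   0.063,   0.058,  -0.   ]), 'position': array([ 0.221, -0.584,  0.202]), 'tool_rot': array([ 0.984,  0.18 , -0.   , -0.001]), 'ft_force': array([0.621, 0.426, 0.792]), 'moment': array([-0.06 ,  0.006,  0.009]), 'grip_force': np.float64(0.0), 'grip_width': np.float64(0.087)}
scene [[443.0, 0.0, 253.0], [0.0, 443.0, 196.3], [0.0, 0.0, 1.0]] [ 1.347 -0.49   1.206] [[0.519, 0.855, 0.015], [0.635, -0.374, -0.676], [-0.573, 0.36, -0.736]]
top [[432.1, 0.0, 260.5], [0.0, 432.1, 185.0], [0.0, 0.0, 1.0]] [0.364 0.051 1.469] [[0.007, -1.0, 0.013], [-0.997, -0.008, -0.082], [0.082, -0.012, -0.997]]
```

View pics/scene0.png

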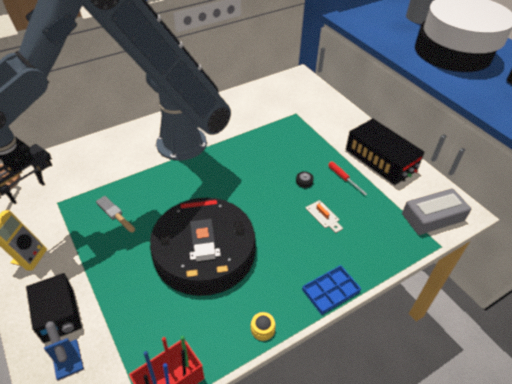

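View pics/top0.png

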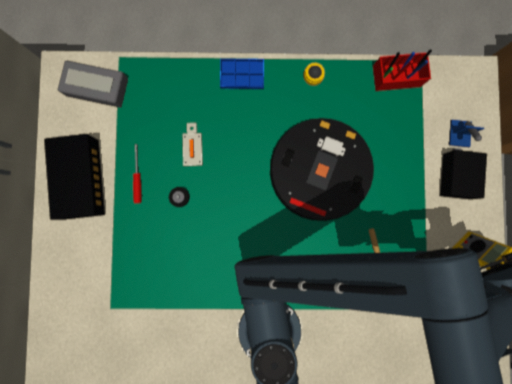

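The scene view shows the cover at about (323,214), the cleaner at (203,245) and its hood at (205,252). In the top view the cover is at (192,148) with its tongue up, towards world +x. The cleaner disc is at (322,168), the hood at (331,147) and the copper pad at (322,170).

```bash
cat > h.py <<'E'
import cv2,numpy as np
def ray(c,uv,z):
    uv=np.atleast_2d(np.array(uv,float));K,R,t=c["intrinsics"],c["R"],c["t"]
    C=-R.T@t;d=np.c_[uv,np.ones(len(uv))]@np.linalg.inv(K).T@R
    return C+d*((z-C[2])/d[:,2])[:,None]
def proj(c,X):
    p=(np.atleast_2d(X)@c["R"].T+c["t"])@c["intrinsics"].T;return p[:,:2]/p[:,2:]
E
python3 - <<'E'
from h import *
out=[]
for n,boxes in (("top",[(165,110,60,70),(262,110,120,120)]),("scene",[(295,190,60,50),(142,185,124,120)])):
    c=np.load(f"pics/{n}0.npz");im=c["img"];hsv=cv2.cvtColor(im,cv2.COLOR_RGB2HSV)
    H,S,V=[hsv[...,i].astype(int) for i in range(3)]
    def comps(m,b,lab,z,mn=12):
        x,y,w,h=b;mm=np.zeros(m.shape,np.uint8);mm[y:y+h,x:x+w]=m[y:y+h,x:x+w]
        k,L,st,ce=cv2.connectedComponentsWithStats(mm)
        for i in range(1,k):
            if st[i,4]>=mn: 
                pts=np.argwhere(L==i)[:,::-1].astype(np.float32);r=cv2.minAreaRect(pts)
                w_=ray(c,pts,z)[:,:2];ev=np.linalg.eigh(np.cov((w_-w_.mean(0)).T))[1][:,1]
                print(n,lab,ce[i].round(1),st[i].tolist(),'world',ray(c,ce[i],z)[0].round(4),'axis',np.degrees(np.arctan2(ev[1],ev[0])).round(1),'rect',np.round(ray(c,cv2.boxPoints(r),z)[:,:2],3).tolist())
    org=(S>110)&(V>90)&((H<22))
    wh=(S<70)&(V>150)
    comps(org,boxes[0],"rib",.03);comps(wh|org,boxes[0],"cover",.006);comps(org,boxes[1],"pad/orange",.09);comps(wh,boxes[1],"hood",.112)
    blk=(V<75)&(S<120)
    x,y,w,h=boxes[1]
    crops=[cv2.resize(im[b[1]:b[1]+b[3],b[0]:b[0]+b[2]],(400,300) if 0 else (400,int(400*b[3]/b[2])),interpolation=cv2.INTER_CUBIC) for b in boxes]
    hh=max(i.shape[0] for i in crops);row=np.hstack([np.vstack([i,np.zeros((hh-i.shape[0],400,3),np.uint8)]) for i in crops])
    cv2.imwrite(f"pics/{n}crop.png",row[:,:,::-1])
    print(n,[i.shape for i in crops])
E
```

```text
top rib [191.2 147.5] [189, 139, 5, 19, 84] world [0.606  0.2672 0.03  ] axis -176.6 rect [[0.635, 0.275], [0.635, 0.262], [0.574, 0.26], [0.574, 0.274]]
top cover [191.7 146.6] [183, 123, 19, 43, 656] world [0.6131 0.269  0.006 ] axis -177.1 rect [[0.695, 0.3], [0.695, 0.239], [0.55, 0.236], [0.55, 0.297]]
top pad/orange [324.6 124.3] [320, 120, 10, 9, 60] world [ 0.676  -0.1724  0.09  ] axis 66.5 rect [[0.672, -0.154], [0.691, -0.162], [0.68, -0.19], [0.661, -0.183]]
top pad/orange [350.4 134.5] [346, 131, 10, 8, 61] world [ 0.6434 -0.2563  0.09  ] axis 69.1 rect [[0.64, -0.237], [0.659, -0.245], [0.647, -0.275], [0.628, -0.267]]
top pad/orange [321.9 170. ] [315, 163, 15, 15, 151] world [ 0.5267 -0.1632  0.09  ] axis 157.3 rect [[0.515, -0.138], [0.552, -0.153], [0.538, -0.189], [0.501, -0.174]]
top pad/orange [303.1 204.8] [290, 198, 35, 16, 139] world [ 0.4144 -0.1025  0.09  ] axis 68.8 rect [[0.422, -0.056], [0.44, -0.063], [0.397, -0.171], [0.38, -0.164]]
top hood [331.9 145.8] [318, 137, 27, 18, 277] world [ 0.6019 -0.192   0.112 ] axis 69.2 rect [[0.601, -0.143], [0.638, -0.
[... 567 characters left out ...]
/orange [202.  232.6] [196, 227, 13, 12, 118] world [ 0.5303 -0.1652  0.09  ] axis 161.8 rect [[0.505, -0.176], [0.517, -0.141], [0.555, -0.154], [0.543, -0.189]]
scene pad/orange [221.6 268.5] [216, 265, 12, 8, 77] world [ 0.6804 -0.1759  0.09  ] axis 71.8 rect [[0.664, -0.188], [0.675, -0.156], [0.697, -0.164], [0.686, -0.196]]
scene pad/orange [191.6 272.7] [186, 269, 12, 8, 81] world [ 0.6481 -0.2589  0.09  ] axis 67.5 rect [[0.628, -0.267], [0.645, -0.239], [0.666, -0.25], [0.65, -0.278]]
scene hood [204.  250.2] [190, 242, 30, 18, 335] world [ 0.6093 -0.1966  0.112 ] axis 70.0 rect [[0.567, -0.229], [0.599, -0.144], [0.649, -0.164], [0.618, -0.247]]
scene [(333, 400, 3), (387, 400, 3)]
```

View pics/topcrop.png

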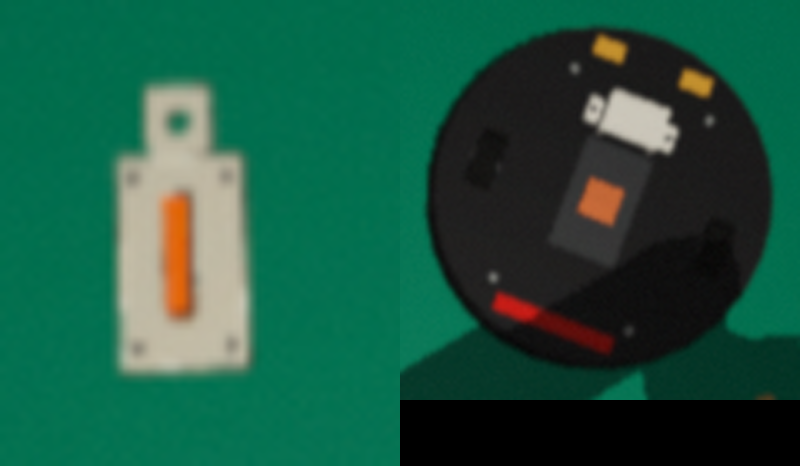

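View pics/scenecrop.png

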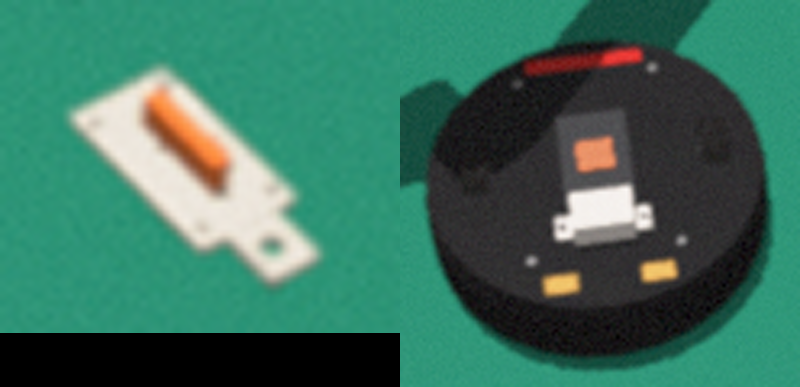

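Measured cover origin is about (0.607, 0.267) with yaw 3°. The cleaner's pad is about (0.5285, -0.164) with yaw -21°. The sizes agree: 146 mm cover length, pad at deck height. I'll move now.

```bash
python3 -m pendant '[[[0,0,0,0,0,8.85,1],[0,0,0,0,0,8.85,1],[0.0269,-0.0519,0,0,0,0,1],[0.0269,-0.0519,0,0,0,0,1],[0.0269,-0.0519,0,0,0,0,1]]]' 
python3 -m pendant '[[[0.0269,-0.0519,0,0,0,0,1],[0.0269,-0.0519,0,0,0,0,1],[0.0269,-0.0519,0,0,0,0,1],[0.0269,-0.0519,0,0,0,0,1],[0.0269,-0.0519,0,0,0,0,1]]]'
python3 -m pendant '[[[0.0269,-0.0519,0,0,0,0,1],[0.0269,-0.0519,0,0,0,0,1],[0.0269,-0.0519,0,0,0,0,1],[0.0269,-0.0519,0,0,0,0,1],[0.0269,-0.0519,0,0,0,0,1]]]'
python3 -m pendant '[[[0.0269,-0.0519,0,0,0,0,1],[0.0269,-0.0519,0,0,0,0,1],[0.0269,-0.0519,0,0,0,0,1],[0,0,0,0,0,0,1],[0,0,0,0,0,0,1]]]'
cat >> h.py <<'E'
from scipy.spatial.transform import Rotation as Ro
def delta(x,y,z,yaw):
    from rig import get_obs
    o=get_obs();R=Ro.from_quat(o["tool_rot"]);Rt=Ro.from_euler('ZX',[yaw,180],degrees=True)
    print("t",round(float(o["time"]),2),"pos",o["position"].round(4),"shift tool mm",(R.inv().apply(np.array([x,y,z])-o["position"])*1e3).round(1),"turn",(R.inv()*Rt).as_rotvec(degrees=True).round(2))
E
python3 -c "
from h import *;delta(.607,.267,.02,3)"
```

```text
time: 0.72
position: [0.2939, -0.4229, 0.2025]
tool_rot: [1.0, 0.026, -0.0, -0.0]
ft_force: [1.1, -0.0, 0.1]
grip_width: 0.0872
grip_force: 0.0
time: 1.35
position: [0.4146, -0.1567, 0.2029]
tool_rot: [1.0, 0.026, 0.0, 0.0]
ft_force: [0.7, -0.4, 0.4]
grip_width: 0.0871
grip_force: 0.0
time: 1.98
position: [0.5351, 0.1096, 0.2027]
tool_rot: [1.0, 0.027, -0.0, 0.0]
ft_force: [1.6, -1.0, 0.3]
grip_width: 0.0865
grip_force: 0.0
time: 2.6
position: [0.6061, 0.2671, 0.202]
tool_rot: [1.0, 0.027, -0.001, 0.001]
ft_force: [-0.5, 0.5, 0.8]
grip_width: 0.0871
grip_force: 0.0
t 2.6 pos [0.6061 0.2671 0.202 ] shift tool mm [ 1.30e+00 -1.00e-01  1.82e+02] turn [0.06 0.13 0.07]
```

```bash
python3 -m pendant '[[[0.0005,0,0.045,0,0,0,0.6],[0.0005,0,0.045,0,0,0,0.6],[0,0,0.04,0,0,0,0.6],[0,0,0,0,0,0,0.6],[0,0,0,0,0,0,0.6]]]'
python3 - <<'E'
from h import *
from rig import camera
cs=[]
for n,b in(("top",(160,110,80,70)),("scene",(285,150,80,70))):
    c=camera(n);np.savez(f"pics/{n}1.npz",**c);x,y,w,h=b
    cs.append(cv2.resize(c["img"][y:y+h,x:x+w],(400,350),interpolation=cv2.INTER_CUBIC))
    print(n,proj(c,[[.6065,.267,.071],[.6065,.267,.03],[.6065,.267,.052]]).round(1).tolist())
cv2.imwrite("pics/g1.png",np.hstack(cs)[:,:,::-1])
delta(.607,.267,.02,3)
E
```

```text
time: 3.22
position: [0.6092, 0.2668, 0.0745]
tool_rot: [1.0, 0.026, 0.001, -0.0]
ft_force: [0.4, -0.5, 0.1]
grip_width: 0.0532
grip_force: 0.0
top [[189.4, 145.2], [191.2, 147.4], [190.2, 146.2]]
scene [[324.3, 200.7], [322.8, 208.4], [323.6, 204.3]]
t 3.33 pos [0.6099 0.2674 0.0755] shift tool mm [-3.2  0.3 55.5] turn [-0.05 -0.25 -0.01]
```

View pics/g1.png

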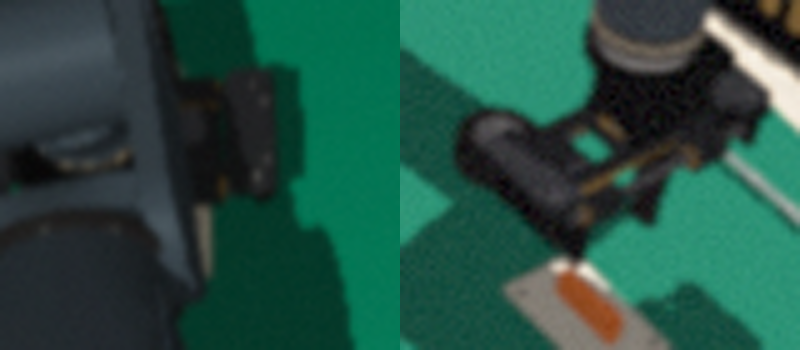

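The gripper straddles the rib in the scene view, with fingertips near (320,198) and (334,193) and the rib at (323,211). I'll descend and grip.

```bash
python3 -m pendant '[[[-0.002,0,0.03,0,0,0,0.6],[0,0,0.02,0,0,0,0.6],[0,0,0.004,0,0,0,0.6],[0,0,0,0,0,0,0.6],[0,0,0,0,0,0,0.3]]]' 30
python3 -m pendant '[[[0,0,0,0,0,0,0],[0,0,0,0,0,0,0],[0,0,0,0,0,0,0],[0,0,0,0,0,0,0],[0,0,0,0,0,0,0]]]' 30
python3 -c "
from h import *;delta(.607,.267,.12,3)"
```

```text
time: 3.95
position: [0.607, 0.2677, 0.0199]
tool_rot: [1.0, 0.026, 0.001, -0.0]
ft_force: [0.0, 0.5, 1.1]
grip_width: 0.0476
grip_force: 0.0
time: 4.58
position: [0.6061, 0.2674, 0.0189]
tool_rot: [1.0, 0.026, -0.0, -0.0]
ft_force: [0.2, 0.6, -0.4]
grip_width: 0.0031
grip_force: 0.0
t 4.58 pos [0.6061 0.2674 0.0189] shift tool mm [   0.8    0.5 -101.1] turn [-0.    0.    0.03]
```

Run:
```python
from h import *
from rig import camera
cs=[]
for n,b in(("top",(160,110,80,70)),("scene",(285,170,80,70))):
    c=camera(n);np.savez(f"pics/{n}2.npz",**c);x,y,w,h=b
    cs.append(cv2.resize(c["img"][y:y+h,x:x+w],(400,350),interpolation=cv2.INTER_CUBIC))
    print(n,proj(c,[[.606,.2674,.008],[.606,.267,.028]]).round(1).tolist())
cv2.imwrite("pics/g2.png",np.hstack(cs)[:,:,::-1])
delta(.607,.267,.02,3)
```

```text
top [[192.0, 148.6], [191.3, 147.6]]
scene [[322.0, 212.4], [322.6, 208.7]]
t 4.67 pos [0.6061 0.2674 0.0189] shift tool mm [ 0.9  0.5 -1.1] turn [0.   0.01 0.03]
```

View pics/g2.png

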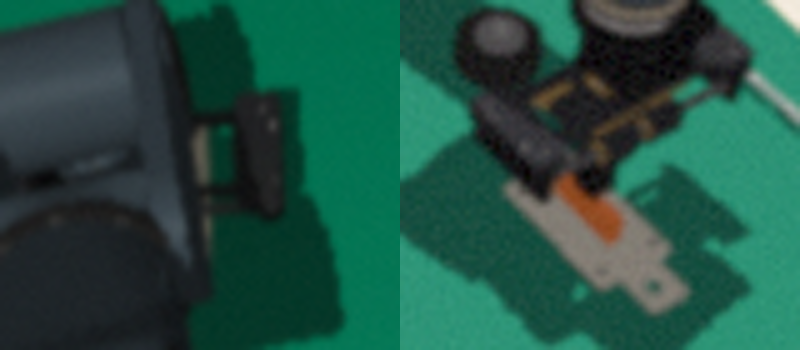

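The picture is ambiguous: orange is visible between or in front of the fingers at crop (580,205). I'll check the fingers once they settle.

```bash
python3 -m pendant '[[[0,0,0,0,0,0,0],[0,0,0,0,0,0,0],[0,0,0,0,0,0,0],[0,0,0,0,0,0,0],[0,0,0,0,0,0,0]]]' 30
python3 - <<'E'
from h import *
for k in(0,2):
    c=np.load(f"pics/scene{k}.npz");im=c["img"];hsv=cv2.cvtColor(im,cv2.COLOR_RGB2HSV).astype(int)
    m=(hsv[...,0]<18)&(hsv[...,1]>130)&(hsv[...,2]>70);m[:190]=0;m[235:]=0;m[:,:305]=0;m[:,345:]=0
    p=np.argwhere(m)[:,::-1];print(k,len(p),p.mean(0).round(1),p.min(0),p.max(0),[(r,p[p[:,1]==r,0].min(),p[p[:,1]==r,0].max()) for r in range(p[:,1].min(),p[:,1].max()+1)if (p[:,1]==r).any()])
c=np.load("pics/scene0.npz");print("rib corners top",proj(c,[[.607+a,.267+b,.03] for a in(-.03,.03) for b in (-.006,.006)]).round(1).tolist())
E
```

```text
time: 5.3
position: [0.6062, 0.2674, 0.019]
tool_rot: [1.0, 0.026, 0.0, -0.0]
ft_force: [-0.7, -0.3, -0.1]
grip_width: 0.0001
grip_force: 0.0
0 75 [322.4 210.4] [317 204] [328 217] [(204, np.int64(318), np.int64(319)), (205, np.int64(317), np.int64(320)), (206, np.int64(317), np.int64(321)), (207, np.int64(317), np.int64(322)), (208, np.int64(317), np.int64(323)), (209, np.int64(318), np.int64(324)), (210, np.int64(319), np.int64(325)), (211, np.int64(320), np.int64(326)), (212, np.int64(321), np.int64(327)), (213, np.int64(322), np.int64(328)), (214, np.int64(323), np.int64(328)), (215, np.int64(324), np.int64(328)), (216, np.int64(325), np.int64(327)), (217, np.int64(326), np.int64(327))]
2 70 [322.6 211. ] [316 205] [328 217] [(205, np.int64(317), np.int64(319)), (206, np.int64(316), np.int64(319)), (207, np.int64(316), np.int64(320)), (208, np.int64(317), np.int64(321)), (209, np.int64(318), np.int64(324)), (210, np.int64(319), np.int64(325)), (211, np.int64(320), np.int64(326)), (212, np.int64(321), np.int64(327)), (213, np.int64(322), np.int64(328)), (214, np.int64(323), np.int64(328)), (215, np.int64(324), np.int64(328)), (216, np.int64(325), np.int64(328)), (217, np.int64(325), np.int64(327))]
rib corners top [[316.4, 203.7], [319.1, 202.4], [326.7, 214.8], [329.5, 213.5]]
```

The fingers shut to 0 with the cover unmoved, so they did not enclose the rib. I'll check where the gripper really is by triangulating its visible end block: top (212,140), scene (308,199).

Run:
```python
from h import *
from rig import get_obs
t=np.load("pics/top2.npz");s=np.load("pics/scene2.npz")
def tri(a,b):
    P=[c["intrinsics"]@np.c_[c["R"],c["t"]] for c in(t,s)]
    X=cv2.triangulatePoints(P[0],P[1],np.array(a,float).reshape(2,1),np.array(b,float).reshape(2,1));X=(X[:3]/X[3]).ravel()
    print(X.round(3),"reproj",proj(t,X).round(1),proj(s,X).round(1))
tri((212,140),(308,199))
o=get_obs();print(o["position"],o["tool_rot"],o["q"].round(3))
R=Ro.from_quat(o["tool_rot"]).as_matrix();p=o["position"]
for zz in(.011,0,-.02,-.06):
  for yy in(-.02,0,.02,-.095,.095):
    X=p+R@[0,yy,zz];print(zz,yy,X.round(3),"top",proj(t,X)[0].round(1),"scene",proj(s,X)[0].round(1))
cs=[]
for c,b in((t,(120,80,130,110)),(s,(270,130,110,93))):
    x,y,w,h=b;im=np.clip(c["img"][y:y+h,x:x+w].astype(float)*2.0,0,255).astype(np.uint8);cs.append(cv2.resize(im,(400,338),interpolation=cv2.INTER_CUBIC))
cv2.imwrite("pics/g3.png",np.hstack(cs)[:,:,::-1])
```

```text
[0.613 0.186 0.131] reproj [[212.3 140.2]] [[308.4 199. ]]
[0.60618431 0.26743074 0.01895487] [ 9.99651535e-01  2.63971014e-02  8.58099972e-06 -2.60534441e-05] [0.247 0.805 1.456 0.    0.88  1.765]
0.011 -0.02 [0.605 0.287 0.008] top [186.2 148.8] scene [326.3 210. ]
0.011 0 [0.606 0.267 0.008] top [192.  148.5] scene [322.  212.4]
0.011 0.02 [0.607 0.247 0.008] top [197.9 148.3] scene [317.7 214.8]
0.011 -0.095 [0.601 0.362 0.008] top [164.1 149.7] scene [342.  201.4]
0.011 0.095 [0.611 0.173 0.008] top [219.9 147.3] scene [301.1 223.9]
0 -0.02 [0.605 0.287 0.019] top [185.6 148.2] scene [326.7 208. ]
0 0 [0.606 0.267 0.019] top [191.6 148. ] scene [322.4 210.4]
0 0.02 [0.607 0.247 0.019] top [197.5 147.7] scene [318.1 212.8]
0 -0.095 [0.601 0.362 0.019] top [163.4 149.2] scene [342.5 199.4]
0 0.095 [0.611 0.173 0.019] top [219.6 146.8] scene [301.4 221.9]
-0.02 -0.02 [0.605 0.287 0.039] top [184.7 147.3] scene [327.5 204.3]
-0.02 0 [0.606 0.267 0.039] top [190.7 147. ] scene [323.2 206.7]
-0.02 0.02 [0.607 0.247 0.039] top [196.7 146.7] scene [318.8 209. ]
-0.02 -0.095 [0.601 0.362 0.039] top [162.2 148.2] scene [343.4 195.7]
-0.02 0.095 [0.611 0.173 0.039] top [219.2 145.8] scene [302.  218.2]
-0.06 -0.02 [0.605 0.287 0.079] top [182.7 145.2] scene [329.1 196.7]
-0.06 0 [0.606 0.267 0.079] top [188.9 144.9] scene [324.7 199. ]
-0.06 0.02 [0.607 0.247 0.079] top [195.  144.6] scene [320.2 201.4]
-0.06 -0.095 [0.601 0.362 0.079] top [159.5 146.2] scene [345.2 188. ]
-0.06 0.095 [0.611 0.173 0.079] top [218.1 143.7] scene [303.1 210.6]
```

View pics/g3.png

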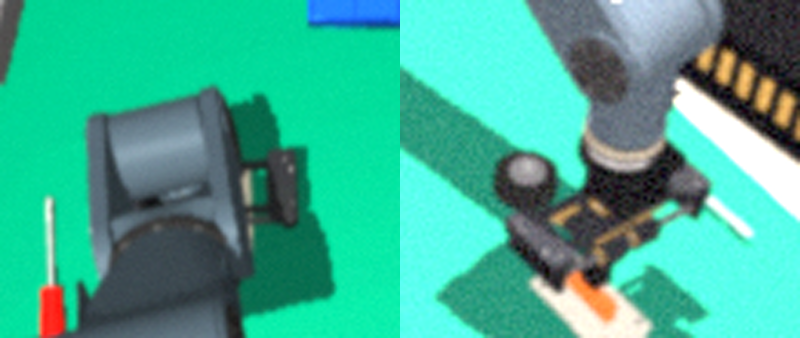

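Run:
```python
from h import *
def tool(p,q,op):
    R=Ro.from_quat(q).as_matrix();return [np.array(p)+R@[0,s*(op/2+d),z] for s in(-1,1) for d,z in((0,.011),(.015,.011),(0,-.059))]
Q=[.9997,.0264,0,0]
L=[("scene0",(0,120,66,50),tool([.221,-.584,.202],[.984,.18,0,0],.087)),("scene1",(290,160,66,50),tool([.6099,.2674,.0755],Q,.0532)),("scene2",(290,172,66,50),tool([.6062,.2674,.019],Q,.002))]
cs=[]
for n,(x,y,w,h),P in L:
    c=np.load(f"pics/{n}.npz");im=cv2.resize(np.clip(c["img"][y:y+h,x:x+w]*2.2,0,255).astype(np.uint8),(396,300),interpolation=cv2.INTER_CUBIC)
    for i,p in enumerate(proj(c,P)):
        cv2.drawMarker(im,tuple(((p-[x,y]+.5)*6).astype(int)),[(255,0,0),(255,0,255),(255,255,0)][i%3],0,12,1)
    cs.append(im)
cs.append(cs[0]*0);cv2.imwrite("pics/m.png",np.vstack([np.hstack(cs[:2]),np.hstack(cs[2:])])[:,:,::-1])
```

```text
(no output)
```

View pics/m.png

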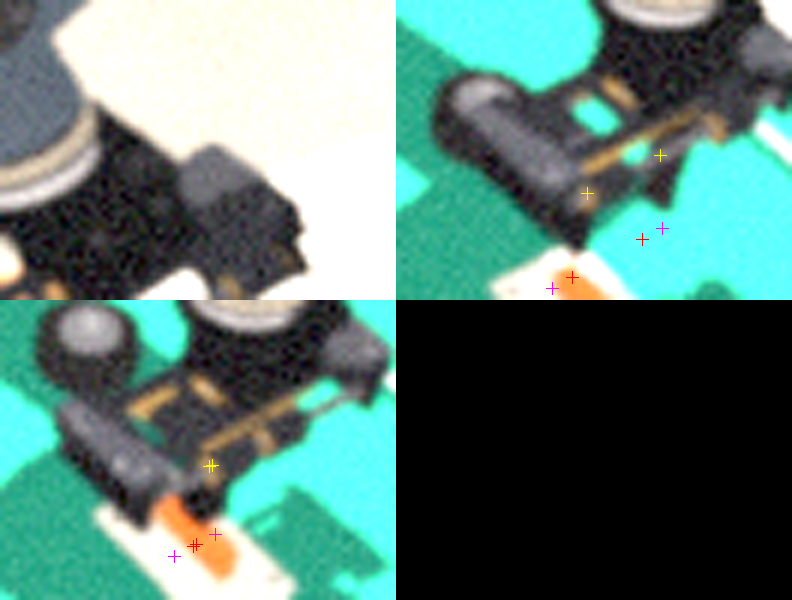

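The overlay shows the real fingertips about 24 mm higher than the state says: scene1 right tip at (663,205) against (642,239) expected, and scene2 tip at (203,518) against (195,545). So the fingers closed just above the rib. I'll open and descend gently until the tips touch the plate, which gives me a reference by touch.

```bash
python3 -m pendant '[[[0,0,0,0,0,0,0.4],[0,0,0,0,0,0,0.4],[0,0,0,0,0,0,0.4],[0,0,0,0,0,0,0.4],[0,0,0.005,0,0,0,0.4]]]' 30 
python3 -m pendant '[[[0,0,0.003,0,0,0,0.4],[0,0,0.003,0,0,0,0.4],[0,0,0.002,0,0,0,0.4],[0,0,0.001,0,0,0,0.4],[0,0,0,0,0,0,0.4]]]'
```

```text
time: 5.92
position: [0.6066, 0.2676, 0.0142]
tool_rot: [1.0, 0.026, 0.001, -0.0]
ft_force: [-0.2, 1.1, -0.3]
grip_width: 0.0335
grip_force: 0.0
time: 6.55
position: [0.6061, 0.2674, 0.0049]
tool_rot: [1.0, 0.026, -0.0, -0.0]
ft_force: [0.5, 0.3, -0.6]
grip_width: 0.035
grip_force: 0.0
```

```bash
python3 -m pendant '[[[0,0,0.002,0,0,0,0.4],[0,0,0.002,0,0,0,0.4],[0,0,0.001,0,0,0,0.4],[0,0,0.001,0,0,0,0.4],[0,0,0,0,0,0,0.4]]]'
python3 -c "
from rig import get_obs
o=get_obs();print(o['position'],o['ft_force'],o['joint_torque'])"
```

```text
time: 7.18
position: [0.6061, 0.2674, -0.0012]
tool_rot: [1.0, 0.026, -0.0, 0.0]
ft_force: [-0.2, -0.2, 0.1]
grip_width: 0.0349
grip_force: 0.0
[ 0.60608606  0.26740359 -0.00117074] [-0.17854684 -0.21165183  0.14942884] [-6.77772347e-03 -5.08473623e+01 -1.21744323e+01  1.56148674e-02
 -8.52183485e-02  2.50055865e-05]
```

```bash
python3 -m pendant '[[[0,0,0.001,0,0,0,0.4],[0,0,0.001,0,0,0,0.4],[0,0,0.001,0,0,0,0.4],[0,0,0,0,0,0,0.4],[0,0,0,0,0,0,0.4]]]'
python3 -m pendant '[[[0,0,0,0,0,0,0],[0,0,0,0,0,0,0],[0,0,0,0,0,0,0],[0,0,0,0,0,0,0],[0,0,0,0,0,0,0]]]' 30
```

```text
time: 7.8
position: [0.6062, 0.2675, -0.0041]
tool_rot: [1.0, 0.026, 0.0, -0.0]
ft_force: [-0.4, 0.4, 0.4]
grip_width: 0.0343
grip_force: 0.0
time: 8.43
position: [0.6062, 0.2674, -0.004]
tool_rot: [1.0, 0.026, 0.0, 0.0]
ft_force: [-0.1, 0.0, -0.2]
grip_width: 0.0115
grip_force: 30.0
```

The rib is gripped at 11.5 mm wide with 30 N. Next: lift, turn 24° and carry it to a point behind the hood mouth.

```bash
python3 -m pendant '[[[0,0,-0.015,0,0,0,0],[0,0,-0.039,0,0,0,0],[0,0,-0.039,0,0,0,0],[0,0,-0.039,0,0,0,0],[0,0,0,0,0,4,0]]]'
python3 -m pendant '[[[0,0,0,0,0,7,0],[0,0,0,0,0,7,0],[0,0,0,0,0,6,0],[0.0018,0.0254,0,0,0,0,0],[0.0034,0.0484,0,0,0,0,0]]]'
python3 -m pendant '[[[0.0034,0.0484,0,0,0,0,0],[0.0034,0.0484,0,0,0,0,0],[0.0034,0.0484,0,0,0,0,0],[0.0034,0.0484,0,0,0,0,0],[0.0034,0.0484,0,0,0,0,0]]]'
python3 -m pendant '[[[0.0034,0.0484,0,0,0,0,0],[0.0034,0.0454,0,0,0,0,0],[0.001,0.02,0,0,0,0,0],[0,0,0,0,0,0,0],[0,0,0,0,0,0,0]]]'
python3 - <<'E'
from h import *
from rig import camera
delta(.48,-.1456,.127,-21)
cs=[]
for n,b in(("top",(270,100,100,100)),("scene",(150,160,100,100))):
    c=camera(n);np.savez(f"pics/{n}3.npz",**c);x,y,w,h=b
    cs.append(cv2.resize(c["img"][y:y+h,x:x+w],(400,400),interpolation=cv2.INTER_CUBIC))
cv2.imwrite("pics/pre.png",np.hstack(cs)[:,:,::-1])
E
```

```text
time: 9.05
position: [0.6091, 0.2683, 0.1333]
tool_rot: [1.0, -0.009, 0.005, -0.001]
ft_force: [0.3, -0.0, -1.3]
grip_width: 0.0119
grip_force: 30.0
time: 9.68
position: [0.585, 0.1973, 0.1288]
tool_rot: [0.984, -0.181, 0.001, -0.0]
ft_force: [0.2, -1.3, -1.4]
grip_width: 0.0118
grip_force: 30.0
time: 10.3
position: [0.5136, -0.0369, 0.1289]
tool_rot: [0.983, -0.182, 0.001, 0.0]
ft_force: [1.4, -0.8, -1.3]
grip_width: 0.0122
grip_force: 30.0
time: 10.92
position: [0.4805, -0.1439, 0.1284]
tool_rot: [0.983, -0.182, 0.0, -0.0]
ft_force: [0.2, -0.8, -1.0]
grip_width: 0.0115
grip_force: 30.0
t 10.93 pos [ 0.4805 -0.1439  0.1284] shift tool mm [0.2 1.7 1.4] turn [-0.02 -0.02  0.03]
```

View pics/pre.png

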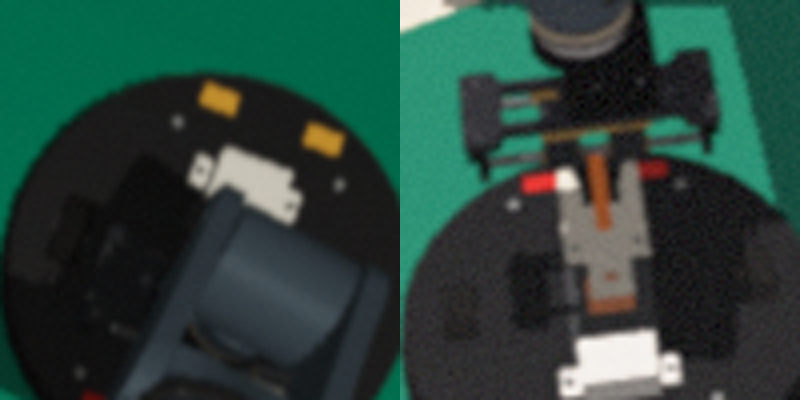

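The cover is held in line behind the hood. In the scene crop the tongue's hole is at (610,276) and the hood's mouth edge is at about (577,340)-(655,331). I'll check those numbers against projected points.

Run:
```python
from h import *
c=np.load("pics/scene3.npz");im=c["img"];hsv=cv2.cvtColor(im,cv2.COLOR_RGB2HSV).astype(int);V=hsv[...,2];S=hsv[...,1]
def P(o,yaw,pts):
    a=np.radians(yaw);R=np.array([[np.cos(a),-np.sin(a),0],[np.sin(a),np.cos(a),0],[0,0,1]]);return proj(c,np.array(o)+np.array(pts)@R.T).round(1)
cov=[[.073,0,.006],[.091,.016,.006],[.091,-.016,.006],[.055,.032,.006],[.055,-.032,.006],[0,0,.03],[.03,0,.03]]
print("cover hole,tip L/R,shoulder L/R,ribc,ribend\n",P([.4805,-.1439,.132],-21,cov).tolist())
cl=np.array([.5285,-.1642,.085])+.008*np.array([.9336,-.3584,0])
print("cleaner: mouth roof L/R, far roof L/R, pad c\n",P(cl,-21,[[.053,.023,.027],[.053,-.023,.027],[.09,.023,.027],[.09,-.023,.027],[-.008,0,.005]]).tolist())
for r in range(203,262):
    row=''.join('#' if (V[r,x]>170 and S[r,x]<70) else '+' if (V[r,x]>75 and S[r,x]<80) else 'o' if (hsv[r,x,0]<20 and S[r,x]>110 and V[r,x]>70) else '.' for x in range(180,226));print(r,row)
```

```text
cover hole,tip L/R,shoulder L/R,ribc,ribend
 [[202.2, 227.7], [208.0, 231.6], [197.5, 233.0], [211.9, 221.9], [191.2, 224.5], [199.3, 204.9], [200.2, 212.1]]
cleaner: mouth roof L/R, far roof L/R, pad c
 [[211.1, 242.2], [196.0, 244.3], [212.5, 252.1], [197.1, 254.2], [202.0, 232.1]]
203 +ooooo.oo####+...ooooo...+++++oooooo..........
204 .oooooooo#####+..ooooo...+++++o.oo............
205 ooooooooo#####+..ooooo..++++++................
206 ooooooooo#####++.ooooo..++++++................
207 ooooooooo+###++..oooooo.++++++................
208 oo..o....+++++++..ooooo..++++++...............
209 .........+++++++..ooooo..++++++...............
210 ..........++++++..ooooo++++++++...............
211 ..........++++++++oooo.++++++++...............
212 ..........++++++++.ooo.++++++++...............
213 ..........++++++++.oooo++++++++...............
214 ..........+++++++++oooo++++++++...............
215 ..........+++++++++oooo+++++++++..............
216 .........++++++++++oooo+++++++++..............
217 .........++++++++++.oo.+++++++++..............
218 ..........++++++++++++++++++++++..............
[... 1493 characters left out ...]
....+####################++++++......
249 .............++#########################+.....
250 .............++#########################+.....
251 ..........++++##########################+.....
252 .........++#############################+.....
253 .........+##############################+.....
254 .........+######################+++#####+.....
255 .........+##+###########+++++++++++####++.....
256 .........+#######+++++++++++++++++++++++......
257 .........+######++++++++++++++++++++..........
258 .........+######++++++++++++++++++++..........
259 ..........++++++++++++++++++++++..............
260 ................+++++++++.....................
261 ..............................................
```

The cover's lateral position matches the hood within about 1 mm. I'll lower it and touch the spring pad gently to get a height reference.

```bash
python3 -m pendant '[[[0,0.0013,0.012,0,0,0,0],[0,0,0.016,0,0,0,0],[0,0,0.008,0,0,0,0],[0,0,0.002,0,0,0,0],[0,0,0,0,0,0,0]]]'
python3 -m pendant '[[[0,0,0.001,0,0,0,0],[0,0,0.001,0,0,0,0],[0,0,0.001,0,0,0,0],[0,0,0,0,0,0,0],[0,0,0,0,0,0,0]]]'
```

```text
time: 11.65
position: [0.4801, -0.1456, 0.0899]
tool_rot: [0.983, -0.182, -0.0, -0.0]
ft_force: [0.2, -0.1, -1.5]
grip_width: 0.012
grip_force: 30.0
time: 12.28
position: [0.48, -0.1457, 0.087]
tool_rot: [0.983, -0.182, 0.0, 0.0]
ft_force: [0.0, 0.1, -2.2]
grip_width: 0.0113
grip_force: 30.0
```

```bash
python3 -m pendant '[[[0,0,0.001,0,0,0,0],[0,0,0.0005,0,0,0,0],[0,0,0,0,0,0,0],[0,0,0,0,0,0,0],[0,0,0,0,0,0,0]]]'
python3 -m pendant '[[[0,0,0.0007,0,0,0,0],[0,0,0.0007,0,0,0,0],[0,0,0,0,0,0,0],[0,0,0,0,0,0,0],[0,0,0,0,0,0,0]]]'
```

```text
time: 12.9
position: [0.48, -0.1457, 0.0856]
tool_rot: [0.983, -0.182, 0.0, 0.0]
ft_force: [0.4, -0.5, 1.4]
grip_width: 0.0116
grip_force: 30.0
time: 13.52
position: [0.4799, -0.1457, 0.0841]
tool_rot: [0.983, -0.182, -0.0, -0.0]
ft_force: [-1.6, 0.1, 3.6]
grip_width: 0.0117
grip_force: 30.0
```

The pad touched at reported z ≈ 0.0858, as predicted (0.086). I'll raise to 0.0945, which puts the underside 13.5 mm above the deck, and slide in.

```bash
python3 -m pendant '[[[0,0,-0.0104,0,0,0,0],[0.008,0,0,0,0,0,0],[0.007,0,0,0,0,0,0],[0.005,0,0,0,0,0,0],[0,0,0,0,0,0,0]]]'
python3 -m pendant '[[[0.004,0,0,0,0,0,0],[0.004,0,0,0,0,0,0],[0.004,0,0,0,0,0,0],[0,0,0,0,0,0,0],[0,0,0,0,0,0,0]]]'
python3 -c "
from h import *;delta(.5285,-.1642,.0945,-21)"
```

```text
time: 14.15
position: [0.4991, -0.153, 0.0942]
tool_rot: [0.983, -0.182, 0.0, 0.0]
ft_force: [0.5, -1.1, -2.2]
grip_width: 0.0118
grip_force: 30.0
time: 14.78
position: [0.5096, -0.157, 0.0944]
tool_rot: [0.983, -0.182, -0.0, -0.0]
ft_force: [-0.7, -0.1, -1.7]
grip_width: 0.0115
grip_force: 30.0
t 14.78 pos [ 0.5096 -0.157   0.0944] shift tool mm [20.2 -0.  -0.1] turn [-0.    0.03  0.03]
```

```bash
python3 -m pendant '[[[0.005,0,0,0,0,0,0],[0.005,0,0,0,0,0,0],[0.005,0,0,0,0,0,0],[0.003,0,0,0,0,0,0],[0,0,0,0,0,0,0]]]'
python3 - <<'E'
from h import *
from rig import camera
delta(.5285,-.1642,.0945,-21)
c=camera("scene");np.savez("pics/scene4.npz",**c);im=c["img"];hsv=cv2.cvtColor(im,cv2.COLOR_RGB2HSV).astype(int);V=hsv[...,2];S=hsv[...,1]
a=np.radians(-21);R=np.array([[np.cos(a),-np.sin(a),0],[np.sin(a),np.cos(a),0],[0,0,1]])
from rig import get_obs
p=get_obs()["position"]+[0,0,.004]
print(proj(c,p+np.array([[.055,.032,.006],[.055,-.032,.006],[-.055,.032,.006],[-.055,-.032,.006],[.055,.032,0],[.055,-.032,0]])@R.T).round(1).tolist())
for r in range(210,262):
    print(r,''.join('#' if (V[r,x]>170 and S[r,x]<70) else '+' if (V[r,x]>75 and S[r,x]<80) else 'o' if (hsv[r,x,0]<20 and S[r,x]>110 and V[r,x]>70) else '.' for x in range(180,226)))
x,y=165,190;cv2.imwrite("pics/in.png",cv2.resize(im[y:y+75,x:x+80],(800,600)[0:1]+(750,) if 0 else (640,600),interpolation=cv2.INTER_CUBIC)[:,:,::-1])
E
```

```text
time: 15.4
position: [0.5269, -0.1637, 0.0944]
tool_rot: [0.983, -0.182, 0.0, 0.0]
ft_force: [-0.6, -0.3, -1.5]
grip_width: 0.0114
grip_force: 30.0
t 15.4 pos [ 0.5269 -0.1637  0.0944] shift tool mm [ 1.7 -0.1 -0.1] turn [ 0.   -0.01  0.03]
[[213.8, 241.3], [193.0, 244.1], [209.7, 214.4], [190.0, 216.9], [213.9, 242.4], [193.2, 245.2]]
210 ..............................................
211 ...........................ooo.oooo...........
212 ........................oo.ooo................
213 ...........oooooooooo.........................
214 ........ooooo.ooo.............................
215 ........o.o...................................
216 ..............................................
217 ..............................................
218 .....++..............o........................
219 +...+++............oooo.......................
220 +++...............ooooo.....++................
221 ..................oooooo...+++++..............
222 ...........+++++...ooooo...+++++..............
223 ..........++###+...ooooo...+++++..............
224 ..........+#####+..ooooo..++++++............
[... 1189 characters left out ...]
.....+++++++++++++++++++++.++........
249 ..............++++++++++++++++++++++++++......
250 ..............++++++++++++++++++++++++++......
251 ..........++++++++++++++++++++++++++++++......
252 .........++####+++++++++++++++++++++++++......
253 .........+#####+++++++++++++++++++++++++......
254 .........+#####++++++++++++++++++++++++++.....
255 .........+##++++++++##++++++++++++++++++......
256 .........+####+++++++++++++++++++++++.........
257 .........+#####+++++++++++++++++++++..........
258 .........+#####+++++++++++++++++++++..........
259 ..........++++++++++++++++++++++..............
260 ................++++++++......................
261 .................+............................
```

```bash
python3 -m pendant '[[[0.0008,0,0.001,0,0,0,0],[0,0,0.0015,0,0,0,0],[0,0,0.001,0,0,0,0],[0,0,0.001,0,0,0,0],[0,0,0,0,0,0,0]]]'
python3 -m pendant '[[[0,0,0.001,0,0,0,0],[0,0,0.001,0,0,0,0],[0,0,0.001,0,0,0,0],[0,0,0,0,0,0,0],[0,0,0,0,0,0,0]]]'
python3 -c "
from rig import get_obs
o=get_obs();print(o['position'],o['ft_force'],o['moment'])"
```

```text
time: 16.08
position: [0.5273, -0.1638, 0.0898]
tool_rot: [0.983, -0.182, -0.0, -0.0]
ft_force: [-0.2, -0.4, -0.0]
grip_width: 0.0118
grip_force: 30.0
time: 16.7
position: [0.5274, -0.1639, 0.0869]
tool_rot: [0.983, -0.182, -0.0, -0.0]
ft_force: [-0.8, 0.1, -1.6]
grip_width: 0.012
grip_force: 30.0
[ 0.52739178 -0.16386139  0.08694094] [-0.79143987  0.11675473 -1.61700563] [ 0.06944697  0.04597684 -0.01319781]
```

No resistance at 5.9 mm above the deck, so the pin (10 mm tall) has entered the hole. Pressing on gently.

```bash
python3 -m pendant '[[[0,0,0.001,0,0,0,0],[0,0,0.001,0,0,0,0],[0,0,0.001,0,0,0,0],[0,0,0,0,0,0,0],[0,0,0,0,0,0,0]]]' 45
python3 -c "
from rig import get_obs
o=get_obs();print(o['ft_force'],o['moment'])"
python3 -m pendant '[[[0,0,0.001,0,0,0,0],[0,0,0.001,0,0,0,0],[0,0,0.0005,0,0,0,0],[0,0,0,0,0,0,0],[0,0,0,0,0,0,0]]]'
python3 -c "
from rig import get_obs
o=get_obs();print(o['position'],o['ft_force'],o['moment'])"
```

```text
time: 17.32
position: [0.5275, -0.1639, 0.0842]
tool_rot: [0.983, -0.182, 0.0, 0.0]
ft_force: [-0.2, -0.1, 2.9]
grip_width: 0.0117
grip_force: 45.0
[-0.21775251 -0.1092379   2.88538839] [ 0.10699007  0.15041078 -0.01713152]
time: 17.95
position: [0.5275, -0.1639, 0.0817]
tool_rot: [0.983, -0.182, 0.0, 0.0]
ft_force: [-1.5, 0.3, 5.2]
grip_width: 0.0114
grip_force: 45.0
[ 0.52750797 -0.163903    0.08166562] [-1.51708431  0.28635607  5.22870995] [ 0.15137351  0.27262945 -0.01315849]
```

```bash
python3 -m pendant '[[[0,0,0.0007,0,0,0,0],[0,0,0.0005,0,0,0,0],[0,0,0,0,0,0,0],[0,0,0,0,0,0,0],[0,0,0,0,0,0,0]]]'
python3 -m pendant '[[[0,0,0.0005,0,0,0,0],[0,0,0.0005,0,0,0,0],[0,0,0,0,0,0,0],[0,0,0,0,0,0,0],[0,0,0,0,0,0,0]]]'
python3 -c "
from rig import get_obs
o=get_obs();print(o['position'],o['ft_force'],o['moment'])"
```

```text
time: 18.58
position: [0.5275, -0.1639, 0.0809]
tool_rot: [0.983, -0.182, 0.0, 0.0]
ft_force: [-2.1, 1.0, 7.4]
grip_width: 0.0117
grip_force: 45.0
time: 19.2
position: [0.5275, -0.1639, 0.0809]
tool_rot: [0.983, -0.182, 0.0, 0.0]
ft_force: [-3.8, 2.2, 14.5]
grip_width: 0.0113
grip_force: 45.0
[ 0.52752201 -0.16392045  0.08088511] [-3.81644297  2.24801476 14.54969185] [ 0.35840316  0.63713299 -0.02970215]
```

It bottomed at reported z 0.0809 (expected 0.081) while the force rose from 7 to 14.5 N, which means it is flat on the deck. One last look before handing in.

Run:
```python
from h import *
from rig import camera,get_obs
c=camera("scene");im=c["img"];x,y=165,200;cv2.imwrite("pics/fin.png",cv2.resize(np.clip(im[y:y+72,x:x+80]*1.6,0,255).astype(np.uint8),(660,594),interpolation=cv2.INTER_CUBIC)[:,:,::-1])
o=get_obs();p=o["position"]+[0,0,.004];print(o["ft_force"],o["position"])
a=np.radians(-21);R=np.array([[np.cos(a),-np.sin(a),0],[np.sin(a),np.cos(a),0],[0,0,1]])
print(((proj(c,p+np.array([[.055,.032,.006],[.055,-.032,.006],[-.055,.032,.006],[-.055,-.032,.006]])@R.T)-[x,y]+.5)*8.25).round(0).tolist())
```

```text
[-2.15860281  1.3611672  15.47449412] [ 0.52749853 -0.16391183  0.08086844]
[[409.0, 368.0], [238.0, 391.0], [375.0, 147.0], [214.0, 168.0]]
```

View pics/fin.png

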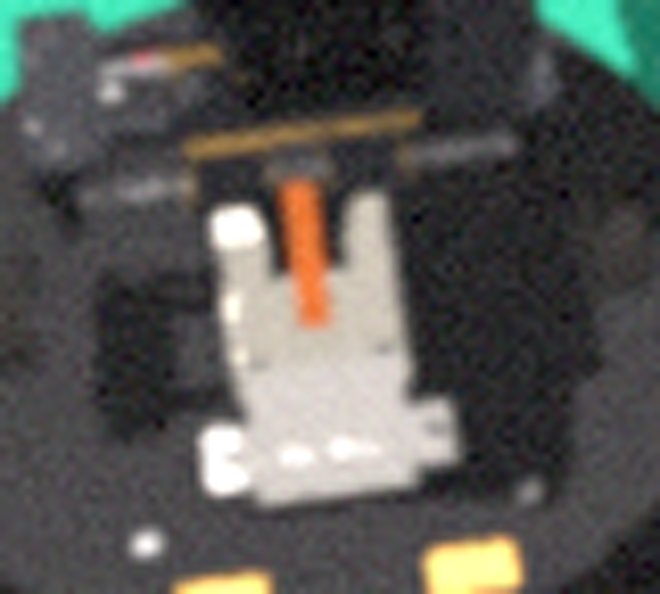

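The cover lies flat and in line, its front edge at about (238-410, 370) running under the hood, with the rib at (305,250) still gripped.

```bash
python3 -c "
from rig import hand_in
print(hand_in())"
```

```text
the job is handed in; nothing more can be done
None
```

I handed the job in with the cover's tongue under the hood and its hole on the pin, the cover flat on the deck and in line, and the gripper still holding it down at about 15 N; no verdict came back. The first grasp closed just above the rib without touching anything.

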